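Lock the bench magnifier's lens and hold a nut under it with the parts tongs

ROBOT

A 6-joint arm with a two-finger parallel gripper is mounted at the origin on a cart in front of the work surface, level with it; the furniture and walls round the work are solid. World frame = base frame: x ahead of the robot, y to its left, z up, the work surface at z = 0. Lengths are in mm, angles in rad, forces in N, time in s.
With the tool pointing down it reaches from about 275 to 750 mm from the base axis. Payload 10.2 kg.
Tool frame: the origin (TCP) lies at the very end of the fingers, on their centre line; the grasp point (between the pads) lies 19 mm behind it; z points along the fingers, y is the line along which they close (so a half turn about z gives the same grasp; the last joint's range is limited). The gripper opens to 85 mm and grips with 20 to 120 N. Pads are 22 mm wide; open, the fingers measure 114 mm over their backs; the gripper's body (76 mm by 85 mm) begins 54 mm behind the grasp point. The pads swing forward as they close: fully open they stand 13 mm farther back than shut.
Start: joints at [1.1, 0.313, 1.498, -0, 1.331, -0.223], TCP at [128.78, 508.966, 197.394] pointing down, gripper open.
Joint ranges: [-2.94, 2.94], [-0.97, 2.17], [0.19, 2.56], [-1.23, 4.37], [0.02, 3.11], [-2.88, 2.88]. Speed limits (rad/s): [2.39, 2.39, 3.01, 3.14, 3.14, 3.14].

INTERFACE

Orientations are given as a unit quaternion [w, x, y, z].
In Python, from rig import * gives the robot as it stands. The module is installed in compiled form; this text tells all that it offers.
- The arm moves only by the shell command python3 -m crank 'ROWS' [FORCE]. ROWS is JSON, a list that holds one entry, the list of rows, each a list of 7 numbers: the shift along the tool's x, y, z in units of 25 mm (1.0 is 25 mm), then the turn, a rotation vector about the tool's x, y, z in units of 8 degrees (1.0 is 8 degrees), then the finger opening in mm, from 0 to 85.4. A call has exactly 8 rows; each row shifts and turns the commanded pose from where the row before left it, along the tool's axes as they then stand; what a row does not reach is not made up. A row lasts 1/10 s, in which the tool goes at most 50 mm and 8.59 degrees, less where a joint would pass 70% of its speed; a pose out of reach is approached as far as the arm can. A call is refused whole if a number of a shift passes 1 or a number of a turn 1, either way. A call with a gripper value outside its range is refused whole. The fingers move at their own pace and stop on an object; FORCE is the grip in N (left out, the last holds). Time passes only in rows, so rows that do not move let the fingers close, or fill a call up. It gives the time, the measured TCP pose, the force, the opening and the grip force at its end, in the units of the state.
- sense(): the state, without advancing time (a new reading comes with each control period).
- capture(name): name is "scene" or "top" or "wrist"; returns the picture (480x640x3 uint8, blue, green, red); there is no depth.
- camera_model(name): a dict with "fx", "fy", "cx", "cy" (pixels), "world_from_camera" (4x4, takes a point from camera to world coordinates); the wrist camera has in their place "T_tool_cam" (4x4, takes a point from camera to tool coordinates, whose origin is the TCP and whose axes are the flange's). Camera axes: x right, y up, looking along -z (the intrinsics and any distortion apply to the point x, -y, -z); pixel columns grow to the right and rows downward; lengths in mm; the calibration is good to about 2 mm. The wrist camera is an equidistant fisheye: a pixel r from the principal point sees the ray r / f radians off the axis. A picture is of the moment at which its call begins: read the wrist's pose just before it. camera_model takes no time and is no camera call.
- finish_job(): hands the job in; it is judged then, once.
The state is a dict: "time_s": time; "joints": joint angles; "dq": joint speeds; "tau": joint torques, N m; "eef_pos": TCP position; "ee_rot": TCP orientation; "force": force on the tool from outside, world axes, zero at the start; "wrist_torque": the same for the moment, N m; "grip_width": opening from 0.0 (shut) to 1.0 (fully open); "grip_force": force on a finger pad.
Only numpy, scipy, OpenCV 4.12 (cv2) and the standard library are available. Lean on these libraries where they do the work, as an engineer would, in place of code of your own. Each camera call takes 0.05 s, during which the arm holds its last target. There are 200 camera calls.

TASK

First turn the loose lens collar on top of the bench magnifier clockwise (seen from above) all the way home, until its lug meets the mark on the arm, so that the lens cannot drop on the work. Then take up the spring tongs, close them on the degreased hex nut without ever touching the nut with the gripper, and hold it up, level, centred under the lens and about halfway between the table and the lens, for its thread to be inspected. Finish while still holding it there in the tongs; leave the other things on the table where they are.

Things in the scene. Friction and masses are not known exactly. Their poses are not given: they have to be found in the camera images.
- magnifier: bench magnifier, fixed: grey round cast foot 152 mm across and 32 mm high, upright steel post (16 mm across, top at z = 255 mm, clamp sleeve with a thumb screw on its +y side), and a 14 mm round arm at z = 203 mm that runs 150 mm from the post along the magnifier's -x to a round lens head. Origin: on the table, on the post's axis; z up
- lens (a point): centre of the underside of the lens head (58 mm across, from z = 195 to 215 mm, lens glass inside, free space below); x, y = the vertical lens axis, 150 mm from the post along the magnifier's -x. Its axes are the magnifier's
- lock_mark (a point): the locked mark: top inner edge of a thin upright rib on the arm beside the collar, 41 mm from the lens axis towards the post, z = 228 mm
- lens_collar (a joint): angle of the knurled aluminium lens collar that turns on top of the lens head about the lens axis. Range 0 (fully open) to 1.2 rad (locked: end stop, lug at the mark); it grows clockwise seen from above, starts between 0 and 0.5, and stays where it is left (friction 0.12 N m). It cannot come off
- collar_lug (a point): outer end of the one small lug on the collar's rim, 38 mm from the lens axis; it lies at the mark's side of the collar when locked, and (1.2 - joint value) rad counter-clockwise of the mark before
- collar_top (a point): centre of the collar's top face, on the lens axis, z = 233 mm. The collar is 62 mm across (to be gripped across its rim from above) and 18 mm high (z = 215 to 233 mm); below it the head is 58 mm across. Gripped with the finger line square to the lug, the fingers stay clear of lug, mark and arm through the whole turn
- tongs: spring parts tongs of strip steel, loose, 265 mm long, 24 mm high, 150 g, lying on the table with both legs on edge, so that they close sideways (along their own y). Origin: on the centre line between the two finger rests, at the underside, about at the centre of mass; x runs along the tongs to the jaws, z up. The bow (closed tail) ends at x = -124 mm, the jaw tips at x = +142 mm
- tongs_grip (a point): the place to grip them: midway between the black ribbed finger rests (each 48 mm long, 24 mm high, on the outside of a leg), 12 mm above the underside. Over the rests the tongs measure 52 mm when open, 38 mm when the jaws hold 30 mm, 26 mm when shut
- tongs_mouth (a point): midpoint between the two jaw plates (30 mm long, 24 mm high, parallel to each other when 30 mm apart), 130 mm from tongs_grip along the tongs' x, 12 mm above the underside. Open, the plates are about 60 mm apart
- tongs_left (a joint): angle by which each leg has been squeezed in (both move alike; springs keep them open: about 6 N on each finger rest to begin to close them, 11 N when the jaws are 30 mm apart; of further squeeze about 0.43 reaches the jaws): 0 open, 0.065 rad with the jaws 30 mm apart, 0.124 shut
- hex_nut: the work piece: rusty brown hex nut, 30 mm across flats (along its x), 34 mm across corners, 16 mm high, 70 g, lying flat. Origin: centre of its underside, z along the bore
- square_collar: bystander, loose: squarish dark pipe collar with a round bore, 44 x 50 x 22 mm, it and the nut change places. Origin: centre of its underside
- bolt_2: bystander, loose: bright hex bolt standing on its head, 20 mm across, 58 mm high. Origin: centre of its underside
- tag_stack: bystander, loose: banded bundle of tags, 38 x 65 x 19 mm. Origin: centre of its underside
- flashlight: bystander, loose: black hex-headed torch lying down, 45 x 148 x 39 mm. Origin: centre of its underside
Not all that is in view belongs to the job. Leave any pink or turquoise look-alike of the hex_nut alone.

How it is judged (in metres and radians):
On the way, in this order (a step that is already met when the one before it is completed fails the run):
1. the lens collar is turned home to its locked mark (value of joint lens_collar above 1.12 rad), for 0.2 s.
2. the nut is lifted clear of the table in the tongs (height (world z) of hex_nut above 0.03 m and contact force between tongs and hex_nut above 1 N), for 0.2 s.
At the end, for the whole second after the job is handed in: Collar within 4 degrees of its locked stop (joint over 1.12 rad); nut held still in the jaws (over 1 N) and the tongs in the gripper (over 3 N), clear of the magnifier; nut within 20 mm of the lens axis, its underside 50 to 135 mm above the table, its bore within 20 degrees of upright (value of joint lens_collar above 1.12 rad and horizontal distance between hex_nut and lens below 0.02 m and height (world z) of hex_nut between 0.05 and 0.135 m and angle between hex_nut's own z axis and vertical below 0.35 rad and linear speed of hex_nut below 0.03 m/s and contact force between tongs and hex_nut above 1 N and contact force between the fingers and tongs above 3 N and contact force between tongs and magnifier below 0.5 N); the arm keeps its last pose, push and grip.
It fails at once if the gripper touches the nut (contact force between the fingers and hex_nut above 0.5 N).
It fails at once if a bystander is shifted by more than 40 mm or knocked over (distance of any of square_collar, bolt_2, tag_stack, flashlight from where it was at the start of the episode above 0.04 m or angle between bolt_2's own z axis and vertical above 0.6 rad).
It also fails if it takes over 51 s, if anything falls off the work surface, if the arm or the gripper's body presses on something with over 40 N, if the wrist force passes 120 N, or if a joint passes its speed limit or range.

## Working session

There is one attempt and no reset: what is moved stays moved. The work goes in short steps, Python scripts to look and compute and a shell command to move; the robot and the scene stay as the last step left them, time stands still between calls to the robot, and variables do not carry over. Pictures are saved under pics/ and viewed, at most 10 in all, crops included, and the job is handed in when it is done.

```bash
mkdir -p pics; python3 - <<'E'
from rig import *
import cv2,numpy as np
s=sense(); print(s)
for n in ("scene","top","wrist"):
    im=capture(n); cv2.imwrite(f"pics/{n}0.png",im)
    m=camera_model(n); print(n,{k:np.round(np.array(v),3).tolist() for k,v in m.items() if not isinstance(v,str)})
E
```

```text
{'time_s': 0.0, 'joints': array([ 1.09957858e+00,  3.13447369e-01,  1.49847669e+00, -5.27496117e-07,
        1.33102279e+00, -2.23419529e-01]), 'dq': array([-0.0020435 ,  0.00068459, -0.00082332, -0.00016505,  0.0006508 ,
        0.00196614]), 'tau': array([ 3.35437238e-03, -4.12256849e+01, -2.59752488e+01,  4.38166376e-05,
        3.92285336e-03, -1.00756012e-05]), 'eef_pos': array([128.63850287, 508.6635516 , 196.82155743]), 'ee_rot': array([-2.30226687e-04,  1.23582264e-01,  9.92334100e-01, -6.36750523e-04]), 'force': array([ 0.76858121,  0.07900568, -0.28957952]), 'wrist_torque': array([ 0.05256836,  0.02732601, -0.02623487]), 'grip_force': 0.0, 'grip_width': 1.0018528609776491}
scene {'fx': 449.491, 'fy': 449.491, 'cx': 318.162, 'cy': 241.056, 'world_from_camera': [[0.528, 0.498, -0.689, -77.723], [-0.849, 0.331, -0.412, -383.625], [0.023, 0.802, 0.597, 710.465], [0.0, 0.0, 0.0, 1.0]]}
top {'fx': 599.658, 'fy': 599.658, 'cx': 319.604, 'cy': 245.657, 'world_from_camera': [[-0.42, 0.885, -0.202, 260.529], [-0.908, -0.41, 0.089, 123.229], [-0.004, 0.221, 0.975, 1620.734], [0.0, 0.0, 0.0, 1.0]]}
wrist {'fx': 371.648, 'fy': 371.648, 'cx': 321.601, 'cy': 243.097, 'T_tool_cam': [[0.001, 0.965, 0.261, 65.341], [1.0, -0.001, 0.0, -0.056], [0.0, 0.261, -0.965, -178.096], [0.0, 0.0, 0.0, 1.0]]}
```

View pics/top0.png

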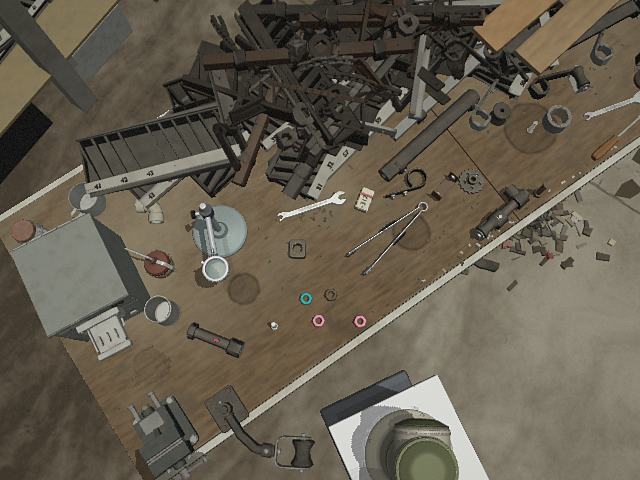

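View pics/scene0.png

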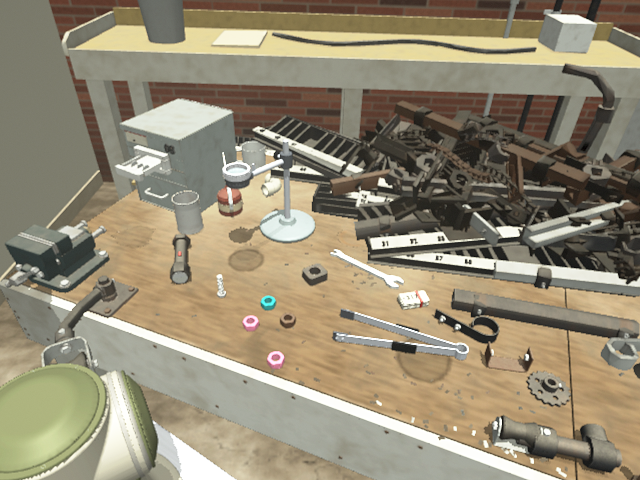

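Top view: brown nut (331,295), decoys turquoise (306,298), pink (318,320) and (360,321). Square collar (297,249), tongs bow (424,206) with jaw tips (348,255)/(365,273), lens head (214,268), post top (206,210). The nut could be confused with any of those decoys or the square collar. I choose the brown one and check it in a close crop.

```bash
cat > h.py <<'E'
from rig import *
import cv2,numpy as np
from scipy.spatial.transform import Rotation as R
def ray(n,uv,T=None):
    m=camera_model(n);u,v=uv
    d=np.array([(u-m["cx"])/m["fx"],-(v-m["cy"])/m["fy"],-1.])
    W=np.array(m["world_from_camera"]);return W[:3,3],W[:3,:3]@d
def onz(n,uv,z):
    o,d=ray(n,uv);return o+d*(z-o[2])/d[2]
def proj(n,p):
    m=camera_model(n);W=np.array(m["world_from_camera"]);c=W[:3,:3].T@(np.array(p)-W[:3,3])
    return np.array([m["cx"]-m["fx"]*c[0]/c[2],m["cy"]+m["fy"]*c[1]/c[2]])
def tri(a,b):
    (o1,d1),(o2,d2)=a,b
    d1=d1/np.linalg.norm(d1);d2=d2/np.linalg.norm(d2)
    t=np.linalg.lstsq(np.stack([d1,-d2],1),o2-o1,rcond=None)[0]
    p,q=o1+t[0]*d1,o2+t[1]*d2;return (p+q)/2,np.linalg.norm(p-q)
def wpose(s=None):
    s=s or sense();q=s["ee_rot"];return s["eef_pos"],R.from_quat(np.r_[q[1:],q[0]]).as_matrix()
def wray(uv,P):
    m=camera_model("wrist");x=uv[0]-m["cx"];y=uv[1]-m["cy"];r=np.hypot(x,y);th=r/m["fx"]
    d=np.array([np.sin(th)*x/r,-np.sin(th)*y/r,-np.cos(th)])
    T=np.array(m["T_tool_cam"]);return P[0]+P[1]@T[:3,3],P[1]@(T[:3,:3]@d)
def wonz(uv,P,z):
    o,d=wray(uv,P);return o+d*(z-o[2])/d[2]
def wproj(p,P):
    m=camera_model("wrist");T=np.array(m["T_tool_cam"])
    c=T[:3,:3].T@(P[1].T@(np.array(p)-P[0])-T[:3,3]);th=np.arctan2(np.hypot(c[0],c[1]),-c[2]);h=np.hypot(c[0],c[1])
    return np.array([m["cx"]+m["fx"]*th*c[0]/h,m["cy"]-m["fx"]*th*c[1]/h])
E
python3 - <<'E'
from h import *
pts={"nut":(331,295,16),"sq":(297,249,22),"bolt":(273,325,58),"bow":(424,206,20),"tipA":(348,255,24),"tipB":(365,273,24),"lens":(214,266,233),"post":(206,210,255),"foot":(219,230,32),"turq":(306,298,16),"pink1":(318,320,16),"tag":(366,200,19),"fl":(216,340,30)}
for k,(u,v,z) in pts.items(): print(k,onz("top",(u,v),z).round(0), proj("scene",onz("top",(u,v),z)).round(0))
im=cv2.imread("pics/top0.png")
a=cv2.resize(im[185:335,170:290],None,fx=4,fy=4,interpolation=cv2.INTER_CUBIC)[:600]
sc=cv2.imread("pics/scene0.png")
b=cv2.resize(im[190:310,320:440],None,fx=2.5,fy=2.5,interpolation=cv2.INTER_CUBIC)
c=cv2.resize(sc[140:260,200:320],None,fx=2.5,fy=2.5,interpolation=cv2.INTER_CUBIC)
out=np.zeros((600,800,3),np.uint8);out[:,:480]=a;out[:300,490:790]=b;out[300:,490:790]=c
cv2.imwrite("pics/crop1.png",out)
E
```

```text
nut [456.   6.  16.] [287. 318.]
sq [609.  38.  22.] [313. 271.]
bolt [443. 179.  58.] [218. 277.]
bow [ 573. -333.   20.] [463. 350.]
tipA [535. -81.  24.] [342. 310.]
tipB [ 471. -102.   24.] [335. 333.]
lens [608. 243. 233.] [238. 168.]
post [735. 207. 255.] [283. 143.]
foot [745. 210.  32.] [287. 218.]
turq [477.  71.  16.] [268. 301.]
pink1 [410.  66.  16.] [251. 321.]
tag [ 656. -195.   19.] [413. 298.]
fl [474. 332.  30.] [180. 255.]
```

View pics/crop1.png

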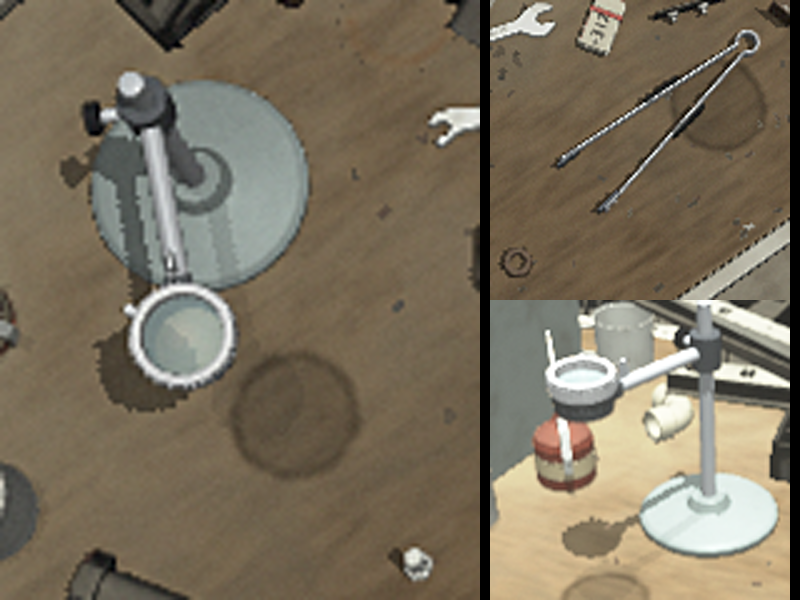

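View pics/wrist0.png

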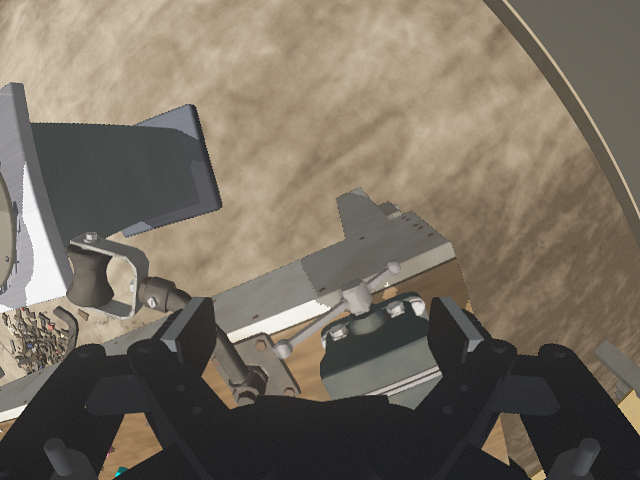

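Crop: in top pixels, collar centre (215.5,269), lug (202,262.5), post top (203,206.5) and foot centre (220,231). The brown nut is confirmed. I work out the collar, lug and tongs poses next.

```bash
python3 - <<'E'
from h import *
c,e=tri(ray("top",(215.5,269)),ray("scene",(236.8,171.2)));print("collar tri",c.round(),e)
c=onz("top",(215.5,268.5),231);l=onz("top",(202,262.5),226);p=onz("top",(203,206.5),255);f=onz("top",(220,231.2),32)
print(c,l,p,f)
a=lambda v:np.degrees(np.arctan2(v[1],v[0]))
print("lens->post ang",a(p-c),a(f-c),"dist",np.linalg.norm((p-c)[:2]),np.linalg.norm((f-c)[:2]),"lug",a(l-c),np.linalg.norm((l-c)[:2]))
# tongs crop scale 2.5 origin 320,190
g=lambda u,v:((u-490)/2.5+320,v/2.5+190)
P={k:onz("top",g(*q),24) for k,q in dict(bow=(748,41),A=(560,162),B=(601,209),rA=(661,90),rB=(690,121)).items()}
for k in P:print(k,P[k].round(1))
m=(P["A"]+P["B"])/2;print("heading",a(m-P["bow"]),np.linalg.norm(m-P["bow"]),"rest mid",(P["rA"]+P["rB"])/2,np.linalg.norm(P["rA"]-P["rB"]),"jaw gap",np.linalg.norm(P["A"]-P["B"]))
print("nut",onz("top",g(516,263),16))
E
```

```text
collar tri [602. 243. 227.] 1.6487059781082465
[601.37173885 242.46568227 231.        ] [629.42890862 266.39952738 226.        ] [746.0623915  209.79181233 255.        ] [740.73671563 208.48541784  32.        ]
lens->post ang -12.725029018408776 -13.702617505360383 dist 148.33397028918742 143.4477435256472 lug 40.46545416862911 36.87863496235243
bow [ 571.7 -329.3   24. ]
A [535.5 -81.6  24. ]
B [470.  -99.5  24. ]
rA [ 561.9 -217.1   24. ]
rB [ 517.1 -230.3   24. ]
heading 106.09956644344025 248.4357994660147 rest mid [ 539.50598018 -223.7147672    24.        ] 46.702364282527874 jaw gap 67.88545520995605
nut [456.39919509   8.05921956  16.        ]
```

```bash
python3 -m crank '[[[-1,-0.27,-1,0,0,0,85],[-1,-0.27,-1,0,0,0,85],[-1,-0.27,-1,0,0,0,85],[-1,-0.27,-1,0,0,0,85],[-1,-0.27,-1,0,0,0,85],[-1,-0.27,0,0,0,0,85],[-1,-0.27,0,0,0,0,85],[-1,-0.27,0,0,0,0,85]]]' 40
python3 -m crank '[[[-1,-0.27,0,0,0,0,85],[-1,-0.27,0,0,0,0,85],[-1,-0.27,0,0,0,0,85],[-1,-0.27,0,0,0,0,85],[-1,-0.27,0,0,0,0,85],[-1,-0.27,0,0,0,0,85],[-1,-0.27,0,0,0,0,85],[-1,-0.27,0,0,0,0,85]]]'
python3 -m crank '[[[-1,-0.27,0,0,0,0,85],[-1,-0.27,0,0,0,0,85],[-1,-0.27,0,0,0,0,85],[-1,-0.27,0,0,0,0,85],[-1,-0.27,0,0,0,0,85],[0,0,0,0,0,-1,85],[0,0,0,0,0,-1,85],[0,0,0,0,0,-1,85]]]'
python3 -m crank '[[[0,0,0,0,0,-1,85],[0,0,0,0,0,-1,85],[0,0,0,0,0,-1,85],[0,0,0,0,0,-0.84,85],[0,0,0,0,0,0,85],[0,0,0,0,0,0,85],[0,0,0,0,0,0,85],[0,0,0,0,0,0,85]]]'
python3 - <<'E'
from h import *
P=wpose();im=capture("wrist");cv2.imwrite("pics/w1.png",im)
print(P[0],np.degrees(np.arctan2(P[1][1,1],P[1][0,1])),P[1][:,2], wproj([601.4,242.5,233],P),wproj([629.4,266.4,226],P))
E
```

```text
time_s: 0.95
eef_pos: [310.3, 406.9, 322.3]
ee_rot: [-0.0, 0.124, 0.992, -0.0]
force: [0.5, 0.5, -0.2]
grip_width: 0.996
grip_force: 0.0
time_s: 1.75
eef_pos: [490.9, 305.5, 322.1]
ee_rot: [-0.0, 0.124, 0.992, -0.0]
force: [-0.5, 0.6, 0.3]
grip_width: 0.996
grip_force: 0.0
time_s: 2.55
eef_pos: [603.1, 242.6, 321.8]
ee_rot: [-0.001, -0.088, 0.996, -0.0]
force: [-0.4, -0.7, 0.1]
grip_width: 0.998
grip_force: 0.0
time_s: 3.35
eef_pos: [603.0, 242.8, 322.3]
ee_rot: [-0.0, -0.346, 0.938, 0.0]
force: [0.3, -0.4, -0.1]
grip_width: 0.993
grip_force: 0.0
[602.97241939 242.77793795 322.34267557] 130.44017086126092 [-1.07799877e-04 -1.51632478e-05 -9.99999994e-01] [323.49404298 232.69553878] [323.38527405 276.19959889]
```

View pics/w1.png

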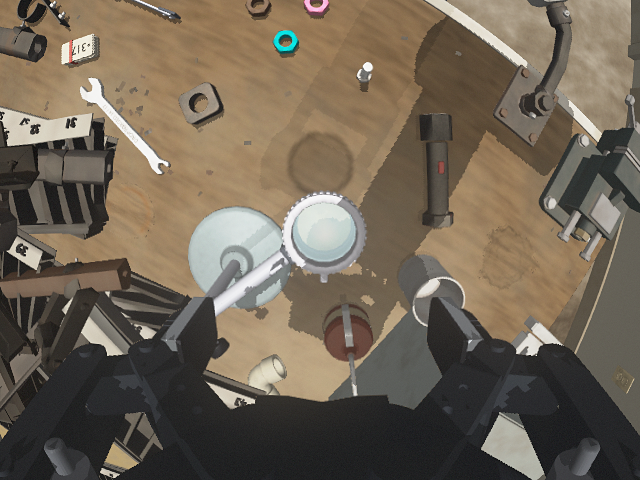

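The wrist view shows the collar centred at (324,233) and the lug at (323,278), matching the predictions. I descend and grip.

```bash
python3 -m crank '[[[0.06,0.03,0.9,0,0,0,85],[0,0,1,0,0,0,85],[0,0,1,0,0,0,85],[0,0,1,0,0,0,85],[0,0,0.5,0,0,0,85],[0,0,0.5,0,0,0,85],[0,0,0,0,0,0,85],[0,0,0,0,0,0,60]]]' 40
python3 -m crank '[[[0,0,0,0,0,0,50],[0,0,0,0,0,0,50],[0,0,0,0,0,0,50],[0,0,0,0,0,0,50],[0,0,0,0,0,0,50],[0,0,0,0,0,0,50],[0,0,0,0,0,0,50],[0,0,0,0,0,0,50]]]'
```

```text
time_s: 4.2
eef_pos: [601.7, 242.4, 200.8]
ee_rot: [0.001, -0.346, 0.938, -0.0]
force: [-0.5, 0.4, 0.5]
grip_width: 0.849
grip_force: 0.0
time_s: 5.0
eef_pos: [601.3, 242.4, 199.9]
ee_rot: [-0.0, -0.346, 0.938, -0.0]
force: [1.3, -0.6, -0.7]
grip_width: 0.585
grip_force: 0.0
```

```bash
python3 - <<'E'
from h import *
P=wpose();im=capture("wrist");s=capture("scene");t=capture("top")
out=np.zeros((600,800,3),np.uint8);out[:300,:400]=cv2.resize(im,(400,300))
out[:,400:]=0;out[:400,400:]=cv2.resize(s[100:260,160:320],(400,400));out[300:600,:400]=cv2.resize(t[190:310,140:300],(400,300))
cv2.imwrite("pics/c2.png",out)
print(sense()["grip_width"],sense()["grip_force"],sense()["force"])
E
```

```text
0.5821517507145633 0.0 [ 0.00447817 -0.87445527  0.20002619]
```

View pics/c2.png

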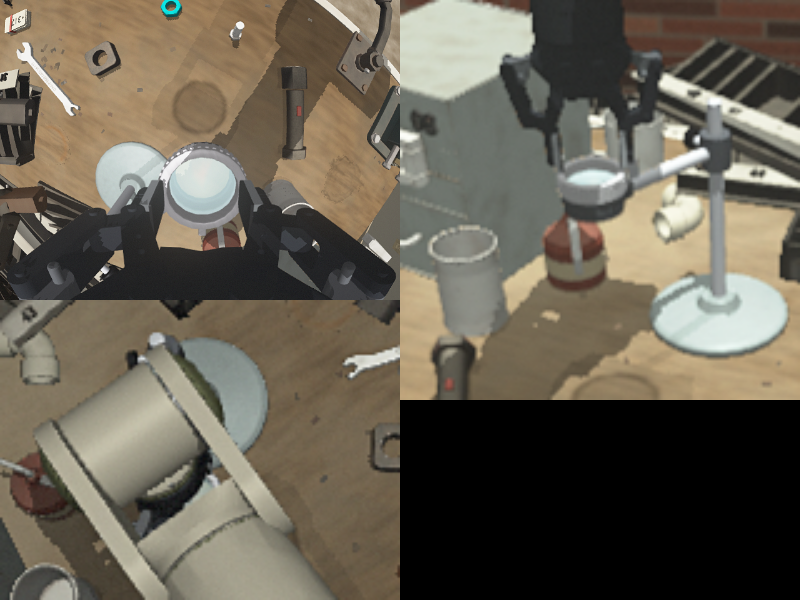

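The combined view shows the finger tips still above the collar (scene crop: tips at y≈165, at the collar's top edge), so the pads stand roughly 45 mm higher than the TCP suggests. I reopen and go lower in steps, watching the force.

```bash
python3 -m crank '[[[0,0,0,0,0,0,85],[0,0,0,0,0,0,85],[0,0,0,0,0,0,85],[0,0,0,0,0,0,85],[0,0,0,0,0,0,85],[0,0,0.4,0,0,0,85],[0,0,0.4,0,0,0,85],[0,0,0,0,0,0,85]]]' 40
python3 - <<'E'
from h import *
print(sense()["force"],sense()["grip_width"],sense()["eef_pos"])
im=capture("wrist");s=capture("scene")
out=np.zeros((480,800,3),np.uint8);out[:300,:400]=cv2.resize(im,(400,300));out[:400,400:]=cv2.resize(s[100:260,160:320],(400,400))
cv2.imwrite("pics/c3.png",out)
E
```

```text
time_s: 5.95
eef_pos: [600.5, 242.2, 177.5]
ee_rot: [-0.002, -0.346, 0.938, 0.0]
force: [0.4, -0.1, 0.1]
grip_width: 0.994
grip_force: 0.0
[ 0.42528827 -0.09760519  0.08233651] 0.9941132663131204 [600.47457306 242.17761144 177.50136707]
```

View pics/c3.png

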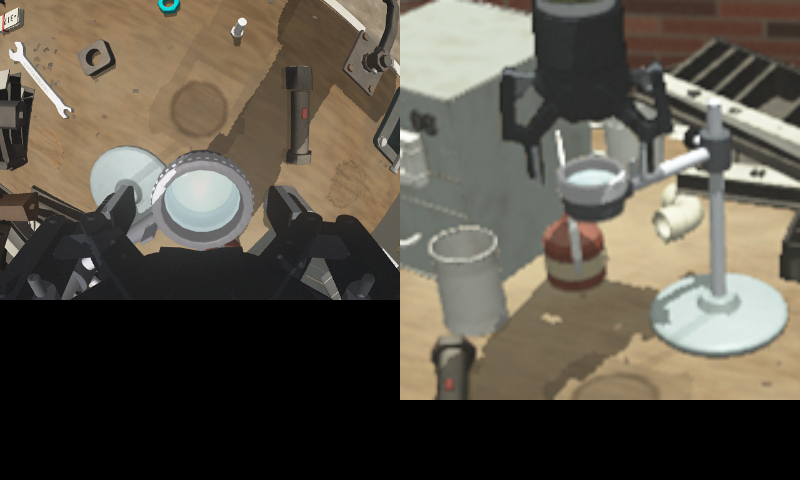

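```bash
python3 - <<'E'
from h import *
P=wpose()
for x in(0,-20,-40):
  for t in (0,-13,-30,-45,-60):
    f=lambda y:P[0]+P[1]@np.array([x,y,t])
    print(x,t,"scene crop L,R",[((proj("scene",f(y))-[160,100])*2.5+[400,0]).round() for y in(43,-43,57,-57)],"wrist",[(wproj(f(y),P)*.625).round() for y in (43,-43)])
print(((proj("scene",[601.4,242.5,233])-[160,100])*2.5+[400,0]).round(), wproj([601.4,242.5,233],P)*.625)
E
```

```text
0 0 scene crop L,R [array([548., 227.]), array([642., 222.]), array([533., 228.]), array([657., 221.])] wrist [array([253., 172.]), array([150., 172.])]
0 -13 scene crop L,R [array([547., 215.]), array([641., 209.]), array([531., 215.]), array([656., 209.])] wrist [array([257., 178.]), array([146., 178.])]
0 -30 scene crop L,R [array([545., 198.]), array([640., 193.]), array([529., 199.]), array([655., 192.])] wrist [array([262., 187.]), array([141., 187.])]
0 -45 scene crop L,R [array([543., 183.]), array([639., 178.]), array([527., 184.]), array([655., 178.])] wrist [array([268., 196.]), array([136., 196.])]
0 -60 scene crop L,R [array([541., 168.]), array([638., 164.]), array([525., 169.]), array([654., 163.])] wrist [array([274., 207.]), array([130., 207.])]
-20 0 scene crop L,R [array([549., 216.]), array([641., 211.]), array([533., 217.]), array([656., 210.])] wrist [array([252., 194.]), array([152., 194.])]
-20 -13 scene crop L,R [array([547., 204.]), array([640., 199.]), array([532., 205.]), array([655., 198.])] wrist [array([255., 201.]), array([148., 201.])]
-20 -30 scene c
[... 578 characters left out ...]
0., 214.]), array([153., 214.])]
-40 -13 scene crop L,R [array([548., 194.]), array([639., 189.]), array([532., 194.]), array([654., 188.])] wrist [array([253., 222.]), array([151., 222.])]
-40 -30 scene crop L,R [array([546., 177.]), array([638., 173.]), array([530., 178.]), array([653., 172.])] wrist [array([257., 233.]), array([147., 233.])]
-40 -45 scene crop L,R [array([544., 163.]), array([637., 158.]), array([528., 164.]), array([652., 158.])] wrist [array([261., 245.]), array([143., 245.])]
-40 -60 scene crop L,R [array([542., 148.]), array([636., 144.]), array([527., 149.]), array([652., 143.])] wrist [array([266., 258.]), array([138., 258.])]
[590. 172.] [201.98266588 203.61634086]
```

Tips are about 47 mm behind the TCP when open, in both views (wrist crop tips y=187, scene crop y≈178). I go down 12 mm more and close.

```bash
python3 -m crank '[[[0,0,0.25,0,0,0,85],[0,0,0.25,0,0,0,85],[0,0,0,0,0,0,50],[0,0,0,0,0,0,50],[0,0,0,0,0,0,50],[0,0,0,0,0,0,50],[0,0,0,0,0,0,50],[0,0,0,0,0,0,50]]]' 40
```

```text
time_s: 6.85
eef_pos: [600.6, 243.1, 167.6]
ee_rot: [-0.001, -0.347, 0.938, 0.001]
force: [-4.4, 3.6, 2.0]
grip_width: 0.713
grip_force: 45.3
```

Gripped at 61 mm. Turning clockwise.

```bash
python3 -m crank '[[[0,0,0,0,0,0.5,50],[0,0,0,0,0,0.8,50],[0,0,0,0,0,0.8,50],[0,0,0,0,0,0.8,50],[0,0,0,0,0,0.8,50],[0,0,0,0,0,0.8,50],[0,0,0,0,0,0.8,50],[0,0,0,0,0,0.6,50]]]'
python3 -c "
from h import *
print(sense()['force'],sense()['wrist_torque'],np.degrees(np.arctan2(*wpose()[1][1::-1,1])))"
python3 -m crank '[[[0,0,0,0,0,0.25,50],[0,0,0,0,0,0.25,50],[0,0,0,0,0,0.25,50],[0,0,0,0,0,0.25,50],[0,0,0,0,0,0.25,50],[0,0,0,0,0,0.25,50],[0,0,0,0,0,0,50],[0,0,0,0,0,0,50]]]'
python3 -c "
from h import *
print(sense()['force'],sense()['wrist_torque'],np.degrees(np.arctan2(*wpose()[1][1::-1,1])))"
```

```text
time_s: 7.65
eef_pos: [600.2, 244.3, 167.6]
ee_rot: [-0.001, 0.06, 0.998, 0.001]
force: [-4.6, 7.0, 1.0]
grip_width: 0.713
grip_force: 45.3
[-4.55879815  6.95843162  1.03737384] [1.42576453 0.84810743 0.14423141] 83.17088155203263
time_s: 8.45
eef_pos: [600.1, 244.6, 167.6]
ee_rot: [-0.001, 0.16, 0.987, 0.001]
force: [-5.9, 7.7, 0.7]
grip_width: 0.711
grip_force: 45.4
[-5.92384471  7.69480347  0.68763509] [1.27449565 0.82683978 1.69097523] 71.59560986215516
```

The torque rose to 1.7 N m, so the collar is at its stop. Release, rise, check the lug, then go to the tongs.

```bash
python3 -m crank '[[[0,0,0,0,0,0,85],[0,0,0,0,0,0,85],[0,0,0,0,0,0,85],[0,0,0,0,0,0,85],[0,0,-0.5,0,0,0,85],[0,0,-1,0,0,0,85],[0,0,-1,0,0,0,85],[0,0,-0.5,0,0,0,85]]]'
python3 -m crank '[[[0,0,0,0,0,0.99,85],[0,0,0,0,0,0.99,85],[0,0,0,0,0,0.99,85],[0,0,0,0,0,0.99,85],[0,0,0,0,0,0.99,85],[0,0,0,0,0,0.99,85],[0,0,0,0,0,0.99,85],[-1,-0.43,0,0,0,0,85]]]'
python3 -m crank '[[[-1,-0.43,0,0,0,0,85],[-1,-0.43,0,0,0,0,85],[-1,-0.43,0,0,0,0,85],[-1,-0.43,0,0,0,0,85],[-1,-0.43,0,0,0,0,85],[-1,-0.43,0,0,0,0,85],[-1,-0.43,0,0,0,0,85],[-1,-0.43,0,0,0,0,85]]]'
python3 -m crank '[[[-1,-0.43,0,0,0,0,85],[-1,-0.43,0,0,0,0,85],[-1,-0.43,0,0,0,0,85],[-1,-0.43,0,0,0,0,85],[-1,-0.43,0,0,0,0,85],[-1,-0.43,0,0,0,0,85],[-1,-0.43,0,0,0,0,85],[0,0,0,0,0,0,85]]]'
python3 - <<'E'
from h import *
P=wpose();im=capture("wrist");t=capture("top");cv2.imwrite("pics/w4.png",im);cv2.imwrite("pics/t4.png",t)
print(P[0],np.degrees(np.arctan2(P[1][1,1],P[1][0,1])),sense()["force"])
for p in ([539.5,-223.7,24],[503,-90.5,24],[571.7,-329.3,24],[456.4,8,16]): print(wproj(p,P).round())
out=np.zeros((600,800,3),np.uint8);out[:480,:640]=im;out[:160,640:]=cv2.resize(t[240:290,190:240],(160,160),interpolation=cv2.INTER_CUBIC)
out[170:330,640:]=cv2.resize(capture("scene")[140:190,210:260],(160,160),interpolation=cv2.INTER_CUBIC)
cv2.imwrite("pics/c4.png",out)
E
```

```text
time_s: 9.25
eef_pos: [602.0, 242.5, 245.7]
ee_rot: [0.002, 0.162, 0.987, 0.001]
force: [-1.1, -0.4, 0.2]
grip_width: 0.997
grip_force: 0.0
time_s: 10.05
eef_pos: [597.6, 217.1, 242.0]
ee_rot: [-0.0, 0.603, 0.798, 0.0]
force: [-0.2, -0.2, -1.5]
grip_width: 0.995
grip_force: 0.0
time_s: 10.85
eef_pos: [569.6, -1.6, 242.6]
ee_rot: [-0.0, 0.603, 0.798, -0.0]
force: [0.1, 0.9, -0.7]
grip_width: 1.0
grip_force: 0.0
time_s: 11.65
eef_pos: [544.8, -192.2, 242.2]
ee_rot: [-0.0, 0.604, 0.797, -0.0]
force: [0.7, 0.5, -0.6]
grip_width: 0.998
grip_force: 0.0
[ 544.75122399 -192.20630809  242.18756508] 15.685182924493411 [ 0.08822795  0.89234126 -0.2693613 ]
[309. 232.]
[309. 104.]
[312. 322.]
[293.  12.]
```

View pics/c4.png

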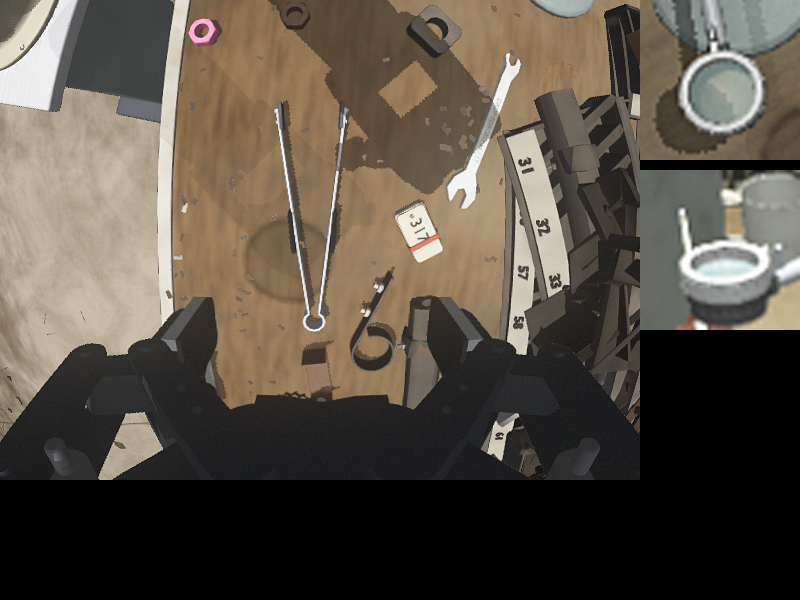

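The lug now sits at the mark on the arm side. Wrist view: tongs bow at (313,322), rests at (292,230)/(334,230), jaw tips at (279,103)/(345,103), brown nut at (295,14).

```bash
python3 - <<'E'
from h import *
P=wpose()
P=(np.array([544.75,-192.2,242.19]),P[1])
g=lambda u,v,z:wonz((u,v),P,z)
r=(g(292,230,22)+g(334,230,22))/2;b=g(313.5,322,20);j=(g(280,104,24)+g(345,104,24))/2
n=g(295,14,10)
a=lambda v:np.degrees(np.arctan2(v[1],v[0]))
print(r,b,j,n,"heading",a(j-b),a(r-b),"len",np.linalg.norm((j-b)[:2]),np.linalg.norm((r-b)[:2]),np.linalg.norm((j-r)[:2]),"gap",np.linalg.norm(g(280,104,24)-g(345,104,24)))
h=np.radians(a(j-b)); ctr=b[:2]+124*np.array([np.cos(h),np.sin(h)])
ctr2=j[:2]-142*np.array([np.cos(h),np.sin(h)])
print("origin est",ctr,ctr2, "delta tool", P[1].T@(np.r_[(r[:2]+ctr+ctr2)/3,0]-np.r_[P[0][:2],0]), "yaw",a(P[1][:,1]))
E
```

```text
[ 543.61776417 -220.95072201   22.        ] [ 574.62960643 -330.51174411   20.        ] [505.89804416 -89.23387397  24.        ] [457.48814521   8.27186271  10.        ] heading 105.90038503277019 105.80445344991715 len 250.87653989716608 113.86549926595956 137.01133287415212 gap 68.32497852122764
origin est [ 540.6578619  -211.25605001] [ 544.80117096 -225.8008785 ] delta tool [-2.56269160e+01 -9.08795170e+00 -6.37275158e-03] yaw 15.88971204120478
```

```bash
python3 -m crank '[[[-0.55,-0.18,1,0,0,0,80],[-0.55,-0.18,1,0,0,0,80],[0,0,1,0,0,0,80],[0,0,1,0,0,0,80],[0,0,1,0,0,0,80],[0,0,1,0,0,0,80],[0,0,1,0,0,0,80],[0,0,1,0,0,0,80]]]' 30
python3 -m crank '[[[0,0,1,0,0,0,80],[0,0,1,0,0,0,80],[0,0,0.3,0,0,0,80],[0,0,0.2,0,0,0,80],[0,0,0.2,0,0,0,80],[0,0,0.2,0,0,0,80],[0,0,0,0,0,0,80],[0,0,0,0,0,0,80]]]'
python3 - <<'E'
from h import *
P=wpose();im=capture("wrist");s=capture("scene")
print(P[0],sense()["force"])
out=np.zeros((480,800,3),np.uint8);out[:360,:480]=cv2.resize(im,(480,360));out[:320,480:]=cv2.resize(s[260:420,320:480],(320,320))
cv2.imwrite("pics/c5.png",out)
E
```

```text
time_s: 12.6
eef_pos: [544.6, -217.1, 41.7]
ee_rot: [0.0, 0.602, 0.798, 0.0]
force: [0.3, 0.2, 0.0]
grip_width: 0.938
grip_force: 0.0
time_s: 13.4
eef_pos: [544.5, -218.5, -29.7]
ee_rot: [0.0, 0.603, 0.798, 0.0]
force: [-0.7, 0.5, 0.0]
grip_width: 0.939
grip_force: 0.0
[ 544.45987121 -218.48687365  -29.69201072] [-0.57657003  0.87406719  0.53795377]
```

View pics/c5.png

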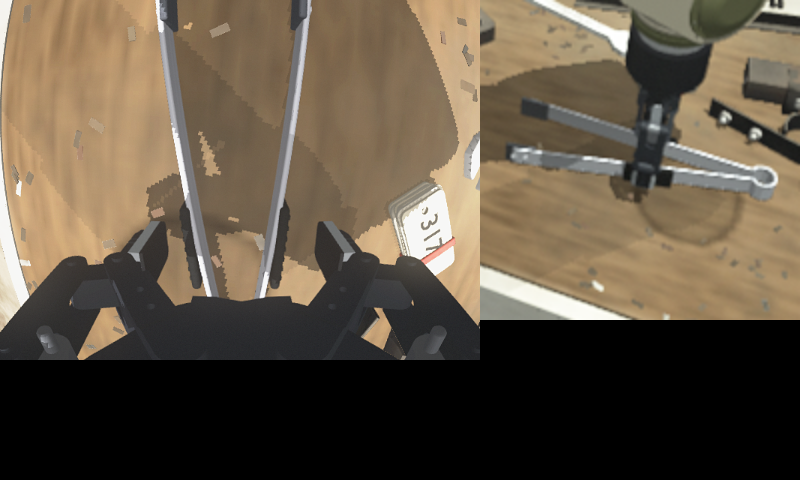

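Fingers straddle the rests (wrist crop: rests at x≈190/280, fingers at 165/317). I go 7 mm lower and close to a light 47 mm hold.

```bash
python3 -m crank '[[[-0.06,-0.06,0.14,0,0,0,80],[0,0,0.14,0,0,0,80],[0,0,0,0,0,0,47],[0,0,0,0,0,0,47],[0,0,0,0,0,0,47],[0,0,0,0,0,0,47],[0,0,0,0,0,0,47],[0,0,0,0,0,0,47]]]' 30
python3 -c "
from h import *
s=sense();print(s['force'],s['grip_force'],s['grip_width']*85.4,s['eef_pos'])"
```

```text
time_s: 14.3
eef_pos: [543.7, -220.5, -36.3]
ee_rot: [0.001, 0.603, 0.798, -0.0]
force: [-0.0, 1.3, 4.1]
grip_width: 0.555
grip_force: 9.1
[-0.04177913  1.29121945  4.1466775 ] 9.07561972457188 47.39393070442424 [ 543.67676026 -220.47911653  -36.34358178]
```

```bash
python3 -m crank '[[[0,0,-0.2,0,0,0,47],[0,0,-0.6,0,0,0,47],[0,0,-0.8,0,0,0,47],[0.3,0,0,0,0,0,47],[0.7,-0.28,0,0,0,0,47],[0.9,-0.28,0,0,0,0,47],[0.7,-0.28,0,0,0,0,47],[0.3,0,0,0,0,0,47]]]'
python3 -m crank '[[[0,0,0,0,0,0,47],[0,0,0,0,0,0,47],[0,0,0,0,0,0,47],[0,0,0,0,0,0,47],[0,0,0,0,0,0,47],[0,0,0,0,0,0,47],[0,0,0,0,0,0,47],[0,0,0,0,0,0,47]]]'
python3 - <<'E'
from h import *
s=sense();P=wpose(s);im=capture("wrist");cv2.imwrite("pics/w6.png",im);np.save("P6.npy",np.c_[P[0],P[1]])
print(P[0],s["grip_force"],s["grip_width"]*85.4,s["force"])
print("nut pred",wproj([457,8,10],P).round())
m=P[0]+P[1]@np.array([130,0,-40]);print("mouth pred",wproj(m,P).round(),m)
p=wproj([457,8,10],P).astype(int);c=im[max(0,p[1]-70):p[1]+120,p[0]-100:p[0]+100]
cv2.imwrite("pics/c6.png",cv2.resize(c,None,fx=3,fy=3)[:600]);print(c.shape,max(0,p[1]-70),p[0]-100)
E
```

```text
time_s: 15.1
eef_pos: [501.8, -154.5, 2.6]
ee_rot: [-0.001, 0.602, 0.798, -0.0]
force: [0.5, -0.1, -0.5]
grip_width: 0.556
grip_force: 6.8
time_s: 15.9
eef_pos: [503.2, -156.2, 2.9]
ee_rot: [0.0, 0.603, 0.798, -0.0]
force: [0.1, -0.6, -1.2]
grip_width: 0.549
grip_force: 6.8
[ 503.18496025 -156.23971871    2.90582243] 6.8457844806835055 46.8560033756968 [ 0.1071215  -0.55227616 -1.21071193]
nut pred [322. -60.]
mouth pred [320. -17.] [467.61502805 -31.20005131  42.90409114]
(61, 200, 3) 0 221
```

```bash
python3 -m crank '[[[0.2,0,-0.5,0,0,0,47],[0.2,0,-1,0,0,0,47],[0.3,0,-1,0,0,0,47],[0.3,0,-1,0,0,0,47],[0.3,0,-1,0,0,0,47],[0.3,0,-1,0,0,0,47],[0,0,-1,0,0,0,47],[0,0,-0.5,0,0,0,47]]]'
python3 -m crank '[[[0,0,0,0,0,0,47],[0,0,0,0,0,0,47],[0,0,0,0,0,0,47],[0,0,0,0,0,0,47],[0,0,0,0,0,0,47],[0,0,0,0,0,0,47],[0,0,0,0,0,0,47],[0,0,0,0,0,0,47]]]'
python3 - <<'E'
from h import *
s=sense();P=wpose(s);im=capture("wrist");cv2.imwrite("pics/w7.png",im);cv2.imwrite("pics/t7.png",capture("top"));cv2.imwrite("pics/s7.png",capture("scene"))
print(P[0],s["grip_force"],s["grip_width"]*85.4,s["force"])
p=wproj([457,8,10],P);print("nut pred",p.round())
u,v=p.astype(int);c=im[max(0,v-45):v+45,u-45:u+45];cv2.imwrite("pics/c7.png",c)
g=c.mean(2).round().astype(int)
for row in g[::3,::3]:print(' '.join(f"{x:3d}" for x in row))
E
```

```text
time_s: 16.75
eef_pos: [492.6, -117.4, 181.0]
ee_rot: [0.002, 0.602, 0.798, 0.0]
force: [-0.2, -1.0, -2.1]
grip_width: 0.552
grip_force: 6.8
time_s: 17.55
eef_pos: [492.2, -117.7, 177.8]
ee_rot: [-0.0, 0.603, 0.798, -0.0]
force: [0.4, -0.0, -0.8]
grip_width: 0.558
grip_force: 6.8
[ 492.20896836 -117.72730625  177.8414996 ] 6.844208516013168 47.62822142399068 [ 0.40678528 -0.04469435 -0.80665748]
nut pred [322.  76.]
100  71  76  78  78  78  74  73  74  80  77  78  79  80  83  83  84  81  83  80  81  80  85  82  66  71  99 103 106 106
112 116  76  77  79  76  76  74  75  79  80  78  78  79  81  82  82  85  83  81  78  84  82  85  74  66  64  61  62  60
113 117 122  74  76  74  73  72  73  80  79  76  80  82  81  82  82  86  85  84  81  84  88  84  84  83  70  67  64  59
114 116 118 120  74  75  73  71  75  79  77  75  82  80  81  82  81  85  83  81  82  85  87  85  84  82  81  80  78  82
114 120 118 117  92  70  71  71  72  75  76  77  80  82  80  83  84  87  84  83  81  85  88  86  84  83  80  83  78  78
121 126 119 118 123  69  71  69  70  74  73  76  78  81  81  80  84  85  86  81 
[... 2219 characters left out ...]
 126 118 117 128 129 129 131 131 131  99  78  81  81  82  81  85  88  71  69  83  81  80  80  79  85
130 133 120 118 124 126 118 118 127 126 126 128 130 128 128 104  81  82  79  83  85  87  74  68  81  82  79  81  83  83
133 134 122 120 129 125 118 120 129 124 124 127 129 128 128 129 110  82  80  80  81  77  73  74  82  82  81  80  80  84
136 136 124 131 129 125 119 122 129 122 120 127 129 130 130 129 130  97  80  82  81  84  79  80  80  79  80  79  80  82
136 136 124 123 129 127 119 124 126 119 119 130 126 128 129 131 129 123 106  78  81  81  72  72  85  81  80  81  83  79
136 137 132 123 130 125 118 126 123 117 118 126 125 127 132 133 132 129 126 113  84  82  71  76  83  84  79  81  78  79
```

```bash
python3 - <<'E'
from h import *
im=cv2.imread("pics/w7.png");s=cv2.imread("pics/s7.png");t=cv2.imread("pics/t7.png")
out=np.zeros((600,800,3),np.uint8)
out[:300,:400]=cv2.resize(im[46:106,282:362],(400,300),interpolation=cv2.INTER_CUBIC)
out[300:,:400]=cv2.resize(im,(400,300))
out[:300,400:]=cv2.resize(s[230:380,260:460],(400,300));out[300:,400:]=cv2.resize(t[190:340,280:480],(400,300))
cv2.imwrite("pics/c8.png",out)
E
```

```text
(no output)
```

View pics/c8.png

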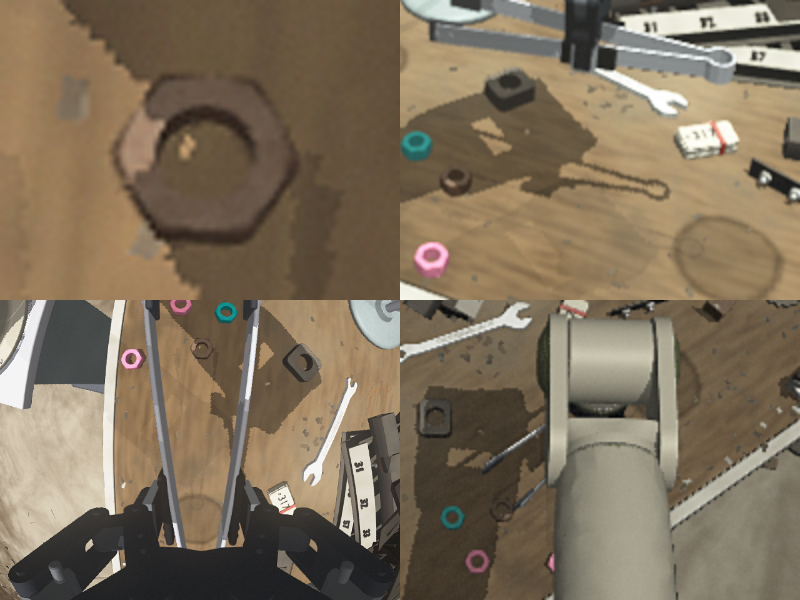

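The nut close-up (crop scale 5) has corners at (116,155) and (298,160) with a flat top edge (150,78)–(255,75), so the jaws would meet corners and I must turn 30°. The tongs are held symmetrically. I work out the angles, tongs centring and bench edge next.

```bash
python3 - <<'E'
from h import *
s=sense();P=wpose(s)
C=[(116,157),(152,78),(254,75),(298,160),(250,239),(163,239)]
W=np.array([wonz((u/5+282,v/5+46),P,14) for u,v in C]);c=W.mean(0)
print("nut",c,"r",np.linalg.norm((W-c)[:,:2],axis=1).round(1))
ang=np.degrees(np.arctan2((W-c)[:,1],(W-c)[:,0]));print("corner ang",ang.round(1),"mod60 mean",np.degrees(np.angle(np.exp(6j*np.radians(ang)).mean()))/6)
im=cv2.imread("pics/w7.png");hsv=cv2.cvtColor(im,cv2.COLOR_BGR2HSV)
I=(np.eye(3),np.zeros(3))
for row in (10,60,120,180,240,280):
    m=(hsv[row,:,1]<45)&(hsv[row,:,2]>70);x=np.where(m)[0];x=x[(x>225)&(x<420)]
    g=np.split(x,np.where(np.diff(x)>2)[0]+1);g=[(q[0],q[-1]) for q in g if len(q)>2]
    o=[]
    for a,b in g:
        for u in(a,b):
            p,d=wray((u,row),(np.zeros(3),np.eye(3)));k=(-62-p[2])/d[2];o.append((p+d*k)[:2].round(1).tolist())
    print(row,g,o)
for uv in((640,140),(500,228),(400,299),(260,395)):print(onz("top",uv,0).round())
print(proj("top",[395,-238,0]))
E
```

```text
nut [458.84364292   6.08125418  14.        ] r [16.2 18.1 18.1 16.8 17.4 17.2]
corner ang [-164.6  138.4   76.9   14.6  -46.5 -100.6] mod60 mean 16.373785280768843
10 [(np.int64(229), np.int64(242)), (np.int64(402), np.int64(415))] [[111.3, -29.1], [110.8, -24.8], [110.9, 26.0], [111.3, 30.3]]
60 [(np.int64(233), np.int64(250)), (np.int64(394), np.int64(411))] [[93.7, -27.3], [93.3, -21.8], [93.3, 23.1], [93.7, 28.6]]
120 [(np.int64(240), np.int64(256)), (np.int64(387), np.int64(405))] [[74.0, -25.0], [73.7, -19.8], [73.8, 20.8], [74.0, 26.6]]
180 [(np.int64(247), np.int64(264)), (np.int64(379), np.int64(396))] [[54.8, -23.1], [54.7, -17.6], [54.7, 18.6], [54.9, 24.1]]
240 [(np.int64(256), np.int64(272)), (np.int64(371), np.int64(388))] [[35.2, -20.9], [35.2, -15.6], [35.2, 16.6], [35.2, 22.2]]
280 [(np.int64(263), np.int64(278)), (np.int64(365), np.int64(381))] [[21.3, -19.2], [21.3, -14.1], [21.4, 15.1], [21.3, 20.6]]
[ 491. -992.    0.]
[ 431. -502.    0.]
[ 370. -160.    0.]
[297. 286.   0.]
[421.34193388 278.69814063]
```

Nut centre is (458,7) and the jaws need heading 76.4°. The tongs sit centred (+0.6 mm) and straight. Turn, shift, descend.

```bash
python3 -m crank '[[[0,0,0,0,0,0.4,47],[0,-0.4,0,0,0,0.8,47],[0,-0.5,0,0,0,0.9,47],[0,-0.5,0,0,0,0.9,47],[-0.1,-0.4,0.5,0,0,0.69,47],[-0.2,-0.4,1,0,0,0,47],[-0.2,-0.2,1,0,0,0,47],[-0.2,0,1,0,0,0,47]]]'
python3 -m crank '[[[0,0,1,0,0,0,47],[0,0,0.9,0,0,0,47],[0,0,0.5,0,0,0,47],[0,0,0.2,0,0,0,47],[0,0,0,0,0,0,47],[0,0,0,0,0,0,47],[0,0,0,0,0,0,47],[0,0,0,0,0,0,47]]]'
python3 - <<'E'
from h import *
s=sense();P=wpose(s);print(P[0],s["grip_force"],s["grip_width"]*85.4,s["force"])
y=P[1][:,1];print("yaw",np.degrees(np.arctan2(y[1],y[0])))
h=np.radians(76.4);t=np.array([426.8,-119.3,-33]);print("delta units",P[1].T@(t-P[0])/25)
im=capture("wrist");hsv=cv2.cvtColor(im,cv2.COLOR_BGR2HSV)
for row in (10,120,240):
    m=(hsv[row,:,1]<45)&(hsv[row,:,2]>60);x=np.where(m)[0];x=x[(x>225)&(x<420)]
    g=np.split(x,np.where(np.diff(x)>2)[0]+1);print(row,[(int(q[0]),int(q[-1])) for q in g if len(q)>2])
E
```

```text
time_s: 18.5
eef_pos: [428.7, -133.2, 89.7]
ee_rot: [0.0, 0.786, 0.618, 0.0]
force: [0.3, 0.1, -1.4]
grip_width: 0.552
grip_force: 6.8
time_s: 19.3
eef_pos: [429.5, -133.4, 25.9]
ee_rot: [0.001, 0.786, 0.618, 0.0]
force: [0.2, -0.9, -1.8]
grip_width: 0.554
grip_force: 6.8
[ 429.49457413 -133.37501788   25.94806869] 6.847183401550865 47.34665035022364 [ 0.23322966 -0.85730468 -1.80535207]
yaw -13.636443054503975
delta units [ 0.52258155 -0.2400252   2.35747388]
10 [(229, 243), (401, 415)]
120 [(239, 257), (387, 404)]
240 [(256, 272), (371, 388)]
```

```bash
python3 -m crank '[[[0.26,-0.12,0,0,0,0,47],[0.26,-0.12,0.3,0,0,0,47],[0,0,0.6,0,0,0,47],[0,0,0.5,0,0,0,47],[0,0,0.4,0,0,0,47],[0,0,0.3,0,0,0,47],[0,0,0.25,0,0,0,47],[0,0,0,0,0,0,47]]]'
python3 - <<'E'
from h import *
s=sense();P=wpose(s);print(P[0],s["grip_force"],s["grip_width"]*85.4,s["force"])
# scene check: nut seen between jaws?
im=capture("scene");cv2.imwrite("pics/s9.png",im);h=np.radians(76.4)
m=P[0]+P[1]@np.array([130,0.6,0]);m[2]=12;print("mouth",m,proj("scene",m),proj("scene",[458,7,8]))
E
```

```text
time_s: 20.15
eef_pos: [426.1, -118.9, -34.0]
ee_rot: [-0.001, 0.786, 0.618, -0.0]
force: [0.7, -0.2, -1.2]
grip_width: 0.551
grip_force: 6.8
[ 426.06658342 -118.89378122  -33.98191903] 6.844861999634304 47.082690530290876 [ 0.67446114 -0.22278677 -1.2142986 ]
mouth [457.30433208   7.29877468  12.        ] [286.92194152 319.23215091] [287.26264157 320.40817532]
```

No contact on the way down, and the mouth is over the nut. Close.

```bash
python3 -m crank '[[[0,0,0,0,0,0,44],[0,0,0,0,0,0,42],[0,0,0,0,0,0,40],[0,0,0,0,0,0,38],[0,0,0,0,0,0,36],[0,0,0,0,0,0,30],[0,0,0,0,0,0,30],[0,0,0,0,0,0,30]]]' 60
python3 - <<'E'
from h import *
s=sense();print(s["eef_pos"],s["grip_force"],s["grip_width"]*85.4,s["force"])
im=capture("scene");cv2.imwrite("pics/s10.png",im)
E
```

```text
time_s: 21.0
eef_pos: [426.5, -119.2, -33.3]
ee_rot: [0.0, 0.786, 0.618, 0.0]
force: [-0.5, -0.5, 0.4]
grip_width: 0.416
grip_force: 60.8
[ 426.48198883 -119.19083136  -33.28179843] 60.7970917224884 35.55840889765727 [-0.46190647 -0.46615814  0.39209467]
```

```bash
python3 -m crank '[[[0,0,-0.1,0,0,0,30],[0,0,-0.2,0,0,0,30],[0,0,-0.4,0,0,0,30],[0,0,-0.6,0,0,0,30],[0,0,-0.8,0,0,0,30],[0,0,-0.8,0,0,0,30],[0,0,-0.6,0,0,0,30],[0,0,-0.3,0,0,0,30]]]'
python3 - <<'E'
from h import *
s=sense();P=wpose(s);print(P[0],s["grip_force"],s["grip_width"]*85.4,s["force"])
a=cv2.imread("pics/s9.png");b=capture("scene");cv2.imwrite("pics/s11.png",b)
u0=proj("scene",[458,7,8]).astype(int);u1=proj("scene",[458,7,8+P[0][2]+33.3]).astype(int);print(u0,u1)
for im,(u,v) in((a,u0),(b,u0),(b,u1)):
    c=cv2.cvtColor(im,cv2.COLOR_BGR2HSV)[v-12:v+13:2,u-16:u+17:2]
    print("V");print('\n'.join(' '.join(f"{x:3d}" for x in r) for r in c[:,:,2]))
E
```

```text
time_s: 21.85
eef_pos: [426.9, -119.4, 63.4]
ee_rot: [0.001, 0.786, 0.618, 0.0]
force: [0.1, 0.3, -2.7]
grip_width: 0.416
grip_force: 60.4
[ 426.90106026 -119.39146832   63.40356861] 60.37429332733154 35.53206092329134 [ 0.10928458  0.2961099  -2.70044347]
[287 320] [286 286]
V
125 117 169 170 143 128  93  97 103 105 110  96  53  82 130 106 105
156 174 152  99 102 101 100 100 101  98 101  91  53  50  76 110 106
106 107 107 109 108 108 104  96 102  99 101  92  53  54  52  69 108
105 105 109 110 110 110 100  93  85  93 102  92  63  55  54  53  92
109 106 104 103 104 100  99  57  60  59  70 102  95  70  53  53  82
109 100 102 110  99  98  88  58  59  61  66 104  79  98  71  53  83
104  79  75  89  97  71 104  86  89  86 101  93  67 105 105  85  83
102  90 128 103  80  56  69  98  92  90  82  63  76 102 103  99  93
 98  86 105 141 123  73  60  59  58  61  60  59  98 105 105 103 102
 93  96 131 102 108 139  78  55  55  58  57 109 104 101 101 101 101
 89  85 101 106 137 100 142 136  78  90 113 151 100 102 101 101 102
 96  92  95  99 108 105 104 110 163 117 100 102 100 101 100 100  97
102 1
[... 1134 characters left out ...]
  57  92 160 189 178
173 171 173 176 178 178 117  92  89  90 102  81  54  56  75 139 180
176 175 175 124 115 129 100  62  61  62  62 104  75  54  54  97 167
177 174 170 119  85  81  87  62  63  63  63 107  87  55  57  83 107
171 170 172 125 139 133  78  72  81  81 100 104  59  57  55  83 105
169 169 172 155 131 108 154  94  89  91  82  72  58 178  74  82 106
166 169 179 165 118 105 103 128 135  64  62  62 114 189 183 185 152
162 166 170 179 123 108 144 103 108 160 104  72 180 188 186 186 190
165 168 174 176 175 141 108 107 106 102 138 167 171 174 177 182 185
225 176 168 170 177 177 164 113 108 108 106 108 163 180 174 172 147
160 231 174 170 165 171 176 175 143 109 108 106 103 138 149 102 100
```

The nut pattern has left the table and sits in the jaws at the predicted raised pixel (286,286), underside ≈97 mm. Carry it under the lens at the same heading.

```bash
python3 -m crank '[[[0.3,0.1,0,0,0,0,30],[0.5,0.16,0,0,0,0,30],[0.7,0.22,0,0,0,0,30],[0.8,0.26,0,0,0,0,30],[0.8,0.26,0,0,0,0,30],[0.8,0.26,0,0,0,0,30],[0.8,0.26,0,0,0,0,30],[0.8,0.26,0,0,0,0,30]]]'
python3 -m crank '[[[0.8,0.26,0,0,0,0,30],[0.8,0.26,0,0,0,0,30],[0.8,0.26,0,0,0,0,30],[0.7,0.22,0,0,0,0,30],[0.6,0.19,0,0,0,0,30],[0.5,0.16,0,0,0,0,30],[0.5,0.16,0,0,0,0,30],[0.3,0.1,0,0,0,0,30]]]'
python3 -m crank '[[[0,0,0,0,0,0,30],[0,0,0,0,0,0,30],[0,0,0,0,0,0,30],[0,0,0,0,0,0,30],[0,0,0,0,0,0,30],[0,0,0,0,0,0,30],[0,0,0,0,0,0,30],[0,0,0,0,0,0,30]]]'
python3 - <<'E'
from h import *
s=sense();P=wpose(s);print(P[0],s["grip_force"],s["grip_width"]*85.4,s["force"])
n=P[0]+P[1]@np.array([130,0.6,0]);n[2]=P[0][2]+33.3+8;print("nut est",n)
b=capture("scene");cv2.imwrite("pics/s12.png",b);t=capture("top");cv2.imwrite("pics/t12.png",t)
u,v=proj("scene",n).round().astype(int);print(u,v)
c=cv2.cvtColor(b,cv2.COLOR_BGR2HSV)[v-20:v+20:2,u-24:u+24:2]
print('\n'.join(' '.join(f"{x:3d}" for x in r) for r in c[:,:,2]))
E
```

```text
time_s: 22.7
eef_pos: [502.0, 5.4, 60.6]
ee_rot: [-0.001, 0.786, 0.618, -0.001]
force: [-1.3, -0.4, -2.0]
grip_width: 0.415
grip_force: 60.4
time_s: 23.5
eef_pos: [570.9, 116.9, 61.2]
ee_rot: [-0.0, 0.786, 0.618, -0.0]
force: [-1.0, 0.1, -2.0]
grip_width: 0.417
grip_force: 60.4
time_s: 24.3
eef_pos: [570.7, 115.9, 61.7]
ee_rot: [0.0, 0.786, 0.618, 0.0]
force: [-0.0, 0.3, -2.0]
grip_width: 0.412
grip_force: 60.4
[570.6769318  115.93080757  61.66883111] 60.374125242233276 35.18897120620477 [-0.02950789  0.34972565 -1.96165015]
nut est [601.92271739 242.12138121 102.96883111]
241 217
140 125 157 181 197 175 233 216 180 162 135 134 145 215 213 211 211 211 213 216 148  43  43  45
102 123 138 137 129 122 243 219 132 133 114  88 114 219 215 214 214 213 213 213 192  37  43  42
137  85  95 121 120 120 221 236  99  96  91 121 162 220 215 215 213 212 209 210 201  35  45  42
197 131  98  97 100 100 165 216  84  93 130 146 131 164 209 209 212 211 212 212 196  38  43  43
201 131 156 123 130 131 134 138 164 158 155 148 132 214 213 209 209 206 206 210 170  46  47  46
205 128 144 153 156 151 144 158 
[... 707 characters left out ...]
  58  42  44  43  47  77  43
195 191 191 192 194 195 189 184 185 185 126 106 108 107 106 157 181  38  52  43  44  41  91  44
199 196 195 192 193 192 193 191 190 192 195 174 117 107 107 107 115  99  42  42  43  43  42  44
196 198 197 195 191 191 193 191 191 191 195 195 169 147 111 108 108 105  39  42  42  42  43  47
196 196 197 196 191 188 190 195 190 153 114 112 113 116 115 126 110 110  79  42  44  43  44  46
198 196 196 192 188 192 198 107 109 113 114 117 118 119 127 135 118 109 104  51  45  44  45  42
192 193 196 195 195 197 107 113 117 117 118 113 112 110 111 116 114 111 148 112  79  39  42  44
197 196 189 187 188 194 111 118 120 117 117 114 115 111 109 106 108 108 167 109 110  98  45  42
```

The nut is still in the jaws, within about 2 mm of the lens axis with its underside at ≈95 mm. Everything is still, so I hand in.

```bash
python3 -c "
from rig import *
print(finish_job())"
```

```text
the job is handed in; nothing more can be done
None
```

I handed the job in at about 24 s: the collar is turned home to its stop, and the tongs hold the nut level and still under the lens, an estimated 2 mm from its axis with its underside about 95 mm above the table; no verdict came back.

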